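Shut the juicer and spin its wing screw home

TASK

Press the juicer's lid fully shut with a fingertip, then spin the loose brass wing screw at its front clockwise (seen from above) by light fingertip strokes on its wings until it comes up against its stop. Do not pinch or force the screw, do not lift the lid, leave the bottle, funnel, tumbler and spatula where they are, and finish clear of everything.

Things in the scene. Friction and masses are not known exactly. Their poses are not given: they have to be found in the camera images.
- juicer: aluminium juicer fixed to the counter: drum 176 mm across, 150 mm high, black dial low on its front, spout on its left. Origin under the drum's centre at counter height; z up, -x to its front (the wing screw's side), +x to the hinge. Its front faces the robot within 25 degrees.
- lid (a joint): lid angle (rad): 0 = shut, against a hard stop; grows as the front rises; starts ajar at 0.2 to 0.45. Hinge line along the juicer's y, 90 mm behind the drum's centre (+x), 150 mm above the counter. Lid: 18 mm thick disc with a 62 mm wide tongue to the front. The stiff hinge stays where it is left; a few newtons down on the cap move it.
- cap_top (a point): centre of the flat black cap, 64 mm across, of the feed chute on the lid: press here. In the lid's frame 123 mm in front of the hinge line, 63 mm above it; lid shut: 33 mm in front of the drum's centre, 213 mm above the counter. The chute is a cylinder 64 mm across, 45 mm above the lid's face; its front is 42 mm behind the wing screw's axis.
- thumbscrew (a joint): turning of the captive wing screw (rad), growing clockwise seen from above; starts at 0 to 2; firm stop (home) at 8.0, with the wings along the juicer's x, one pointing at the short red mark on the lid's tongue. On earlier half turns it passes the mark without stopping. Never sinks; friction about 0.03 N m; stays where left. Under 30 N of finger force on the wings is light.
- wings: two brass wings of the screw: upright plates 5 mm thick, 76 mm over the tips, 24 mm high, hub 16 mm across. Origin on the screw's axis, half-way up; x along the wings, z up the axis. Lid shut: 107 mm in front of the drum's centre, 187 mm above the counter, 19 mm above the tongue. A finger hardly fits between wings and chute; front and sides are free.
- bottle: loose green glass bottle with white cap, 68 mm across, 200 mm high, standing; origin under its centre; leave alone
- funnel: loose small steel funnel standing mouth down, 90 mm across, 85 mm high; origin under its centre; leave alone
- tumbler: loose glass tumbler, 72 mm across, 95 mm high; origin under its centre; leave alone
- spatula: loose wooden spatula, 260 mm long, lying flat along its x axis; leave alone

How it is judged:
By the outcome, as a careful person would: the job done as asked, in the order asked, and still so for the second after the job is handed in, with the robot touching nothing.
It also fails if it takes over 54 s, if anything falls off the work surface, if the arm or the gripper's body presses on something with over 40 N, if the wrist force passes 120 N, or if a joint passes its speed limit or range.

ROBOT

A 6-joint arm with a two-finger parallel gripper is mounted at the origin on the work surface. World frame = base frame: x ahead of the robot, y to its left, z up, the work surface at z = 0. Lengths are in mm, angles in rad, forces in N, time in s.
With the tool pointing down it reaches from about 325 to 775 mm from the base axis. Payload 5.5 kg.
Tool frame: the origin (TCP) lies between the finger pads; the fingertips stand 11 mm ahead of it and the grasp point (between the pads) lies 8 mm behind it; z points along the fingers, y is the line along which they close (so a half turn about z gives the same grasp; the last joint's range is limited). The gripper opens to 85 mm and grips with 20 to 120 N. Pads are 22 mm wide; open, the fingers measure 114 mm over their backs; the gripper's body (76 mm by 85 mm) begins 54 mm behind the grasp point. The pads swing forward as they close: fully open they stand 13 mm farther back than shut.
Start: joints at [-1.295, 0.091, 1.231, -0, 1.82, -0.057], TCP at [196.014, -567.093, 242.275] pointing down, gripper open.
Joint ranges: [-2.87, 2.87], [-0.86, 2.18], [0.17, 2.46], [-1.51, 4.65], [0.06, 2.69], [-2.65, 2.65]. Speed limits (rad/s): [2.57, 2.57, 3.01, 3.14, 3.14, 3.14].

INTERFACE

Orientations are given as a unit quaternion [w, x, y, z].
In Python, from cell import r gives the robot as it stands.
- The arm moves only by the tool arm_command, never from a script. Its argument "moves" is text: rows parted by semicolons, each of 7 numbers parted by spaces: the shift along the tool's x, y, z in mm, then the turn, a rotation vector about the tool's x, y, z in degrees, then the opening, from 0 (shut) to 1 (fully open). A call has 1 to 12 rows; each row is the pose to reach, as a shift and turn from the pose commanded when the call began, along the tool's axes at that moment; what a row does not reach only later rows make up. A row lasts 1/10 s, in which the tool goes at most 50 mm and 8.59 degrees, less where a joint would pass 70% of its speed; a pose out of reach is approached as far as the arm can. A call with a gripper value outside its range is refused whole. The fingers move at their own pace and stop on an object; "force" is the grip in N (left out, the last holds). Time passes only in rows, so rows that repeat a pose let the fingers close. It gives the time, the measured TCP pose, the force, the opening and the grip force at its end, in the units of the state.
- r.sense(): the state, without advancing time (a new reading comes with each control period).
- r.snapshot(name): name is "side" or "top"; returns a dict with "image" (420x560x3 uint8, red, green, blue), "K" (3x3 intrinsics, pixels), "distortion" ([k1, k2, p1, p2, k3] as OpenCV has them; the pictures are not rectified), "T" (4x4, takes a point from camera to world coordinates). Camera axes: x right, y down, z forward; pixel columns grow to the right and rows downward; lengths in mm; the calibration is good to about 2 mm. A picture is of the moment at which its call begins. There is no depth.
- r.finish_job(): hands the job in; it is judged then, once.
Trained networks look in a picture, given as the dict that the camera call returned (one of the last four; its "shot" number tells which), for a name from the list of things; names that differ only in an ending like _2 or _b are one class to them, and where a whole thing is asked for, a point or a joint stands for the part that bears it (a point fixed in the world has none). Each returns a list of dicts, best first, with "p" (0 to 1); they miss things now and then, are a little off and sometimes report something else, mostly with a low value. They report only what shows in the picture. A call takes as long as a camera call.
- r.look_for(picture, name): "position" ([x, y, z] in mm, in the coordinates of the camera as it stood for that picture, good to about 4 mm: the middle of the surface that is visible of it).
- r.trace(picture, name): "pixels" (420x560 bool, what is visible of it).
- r.place_of(picture, name): "position" ([x, y, z] in mm, in the coordinates of the camera as it stood for that picture, good to about 4 mm: a listed point, or the origin of a listed thing).
The state is a dict: "clock": time; "joint_positions": joint angles; "dq": joint speeds; "effort": joint torques, N m; "ee_pos": TCP position; "orientation": TCP orientation; "ft_force": force on the tool from outside, world axes, zero at the start; "wrist_torque": the same for the moment, N m; "grip_width": finger opening in mm; "finger_force": force on a finger pad.
Only numpy, scipy, OpenCV 4.12 (cv2) and the standard library are available. Lean on these libraries where they do the work, as an engineer would, in place of code of your own. Each camera call takes 0.05 s, during which the arm holds its last target. There are 200 camera calls.

## Working session

There is one attempt and no reset: what is moved stays moved. The work goes in short steps, Python scripts to look and compute and a tool call to move; the robot and the scene stay as the last step left them, time stands still between calls to the robot, and variables do not carry over. Pictures are saved under pics/ and viewed, at most 10 in all, crops included, and the job is handed in when it is done.

Besides the shell and the picture viewer there is one more tool, called after "Request:" by a JSON object that holds its "op" and its "data", one argument or row to a line. arm_command: Moves the arm, as the interface text tells. Its arguments: {"type":"object","properties":{"moves":{"type":"string"},"force":{"type":"number"}},"required":["moves"]}

```bash
mkdir -p pics; cat > h.py <<'E'
import numpy as np, cv2
from cell import r
def W(s,p): T=np.array(s["T"]); return T[:3,:3]@np.array(p)+T[:3,3]
def snap(n,f=None):
    s=r.snapshot(n)
    if f: cv2.imwrite("pics/"+f,cv2.cvtColor(s["image"],cv2.COLOR_RGB2BGR))
    return s
def px(s,P):
    T=np.array(s["T"]);R=T[:3,:3].T;t=-R@T[:3,3]
    return cv2.projectPoints(np.array(P,float).reshape(-1,3),cv2.Rodrigues(R)[0],t,np.array(s["K"]),np.array(s["distortion"]))[0].reshape(-1,2)
def ray(s,uv,z):
    T=np.array(s["T"]);n=cv2.undistortPoints(np.array(uv,float).reshape(-1,1,2),np.array(s["K"]),np.array(s["distortion"])).reshape(-1,2)
    d=(T[:3,:3]@np.c_[n,np.ones(len(n))].T).T;o=T[:3,3]
    return o+d*((z-o[2])/d[:,2])[:,None]
E
python3 - <<'E'
from h import *
np.set_printoptions(precision=1,suppress=True)
for c in("top","side"):
    s=snap(c,c+"0.png")
    print(c,np.array(s["T"])[:3,3])
    for n in("juicer","cap_top","wings","bottle","funnel","tumbler","spatula"):
        print(n,[(W(s,d["position"]),round(d["p"],2)) for d in r.place_of(s,n)[:2]])
print(r.sense())
E
```

```text
top [ 414.8  -20.6 1509.5]
juicer []
cap_top [(array([599.1,  14.9, 230.7]), 0.91)]
wings [(array([523.1,   8.7, 225.3]), 0.62)]
bottle [(array([659.2, 348.2,  -0.3]), 0.63)]
funnel [(array([660.4, 345.3,  -0.2]), 0.66), (array([ 465.5, -360.5,   -4.1]), 0.56)]
tumbler [(array([524.9, 322.2,  -4.1]), 0.58)]
spatula [(array([ 674.2, -307.8,   -2.7]), 0.73)]
side [202.1 618.  870.8]
juicer [(array([620.9,  17.6,  -2.2]), 0.61)]
cap_top [(array([601.1,  16.9, 237.9]), 0.67)]
wings [(array([520.3,   4.8, 225.7]), 0.46)]
bottle [(array([661.6, 350.5,   2.8]), 0.81)]
funnel [(array([ 470.7, -356.1,    2.5]), 0.74)]
tumbler [(array([527.4, 316.4,  -4.4]), 0.93)]
spatula [(array([ 679.4, -311.7,   -2.1]), 0.92)]
{'clock': 0.8, 'joint_positions': array([-1.3,  0.1,  1.2, -0. ,  1.8, -0.1]), 'dq': array([ 0.,  0.,  0.,  0., -0., -0.]), 'effort': array([ -0. , -45.8, -41.8,  -0. ,   0. ,  -0. ]), 'ee_pos': array([ 196. , -567.1,  242.3]), 'orientation': array([ 0. ,  1. ,  0.2, -0. ]), 'ft_force': array([-0.3,  0.3, -0.5]), 'wrist_torque': array([-0., -0., -0.]), 'finger_force': 0.0, 'grip_width': 85.53281255697097}
```

View pics/top0.png

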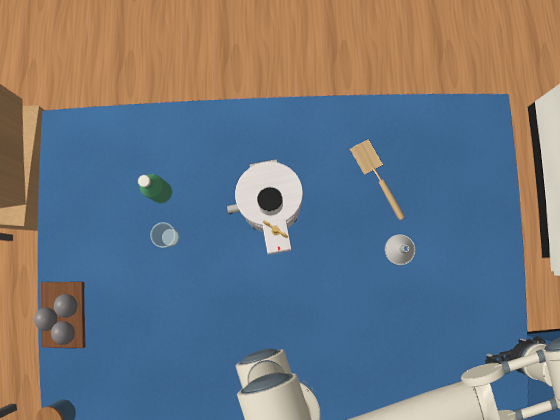

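View pics/side0.png

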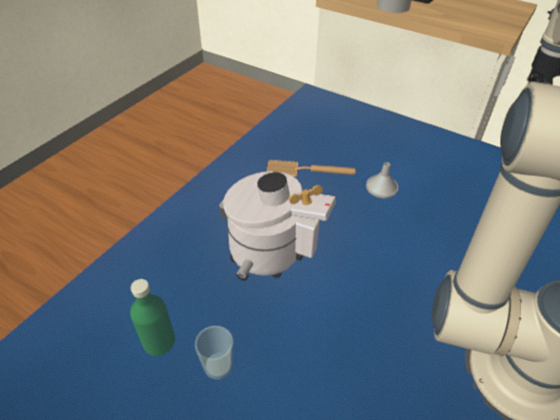

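```bash
python3 -c "
from h import *
s=r.sense();print(s['orientation'].tolist(),s['joint_positions'].tolist())"
```

```text
[1.6571842539020042e-05, 0.9861873085181699, 0.16563391009549247, -8.3390758394127e-06] [-1.2946778649857358, 0.09106413400750402, 1.2306735865473153, -2.0850199150969802e-05, 1.8198238148085528, -0.05668820813185851]
```

Top view: the cap is at about (270,199), the wing screw at (275,229) and the red mark at (279,248), with the bottle and tumbler well to the left. In the side view the lid is slightly ajar, with the cap at (272,183), the wings at (306,195) and the mark at (327,204). Next I'll fit the juicer pose from these.

```bash
cat > fit.py <<'E'
from h import *
from scipy.optimize import least_squares
def model(p,shut=None):
    x,y,psi,th=p[:4]
    c,s=np.cos(th),np.sin(th)
    e=np.array([np.cos(psi),np.sin(psi)])
    def P(f,u):
        F=f*c-u*s;U=f*s+u*c
        return np.r_[np.array([x,y])+e*(90-F),150+U]
    return P
def run():
    obs=[]
    for c in("top","side"):
        s=snap(c); im=s["image"].astype(int)
        cap=r.place_of(s,"cap_top"); w=r.place_of(s,"wings")
        if cap: obs.append((s,0,px(s,[W(s,cap[0]["position"])])[0],1))
        if w: obs.append((s,1,px(s,[W(s,w[0]["position"])])[0],1))
        red=(im[...,0]>150)&(im[...,1]<80)&(im[...,2]<80)
        ys,xs=np.nonzero(red); 
        if len(xs): print(c,"red",len(xs),xs.mean(),ys.mean()); obs.append((s,2,np.array([xs.mean(),ys.mean()]),1))
        m=np.array(r.trace(s,"cap_top")[0]["pixels"]); dk=m&(im.sum(2)<130); ys,xs=np.nonzero(dk)
        if len(xs): print(c,"dark cap",len(xs),xs.mean(),ys.mean(),obs[0][2]); obs.append((s,0,np.array([xs.mean(),ys.mean()]),1))
    def res(p):
        P=model(p); L=[P(123,63),P(197,37),P(p[4],18)]
        return np.concatenate([px(s,[L[k]])[0]-uv for s,k,uv,_ in obs])
    q=least_squares(res,[621,17,.15,.2,240],loss="soft_l1",x_scale=[1,1,.01,.01,1])
    print("x,y,psi,th,fmark",q.x.round(3)); print(res(q.x).reshape(-1,2).round(1).tolist())
    return q.x,obs
if __name__=="__main__":
    p,obs=run()
    P=model(p); print("cap",P(123,63).round(1),"wing",P(197,37).round(1))
    p[3]=0;P=model(p); print("shut cap",P(123,63).round(1),"wing",P(197,37).round(1))
    for s,n in((obs[0][0],"t"),(obs[-1][0],"s")):
        m=np.array(r.trace(s,"wings")[0]["pixels"]); ys,xs=np.nonzero(m); u,v=int(xs.mean()),int(ys.mean())
        c=s["image"][v-35:v+35,u-45:u+45]; cv2.imwrite(f"pics/w_{n}.png",cv2.cvtColor(cv2.resize(c,None,fx=7,fy=7,interpolation=cv2.INTER_CUBIC),cv2.COLOR_RGB2BGR))
        g=np.c_[xs,ys].astype(float); X=ray(s,g,225)[:,:2]; X-=X.mean(0); U,S,V=np.linalg.svd(X,full_matrices=False); print(n,"wing dir deg",np.degrees(np.arctan2(V[0,1],V[0,0])),S)
    a=cv2.imread("pics/w_t.png");b=cv2.imread("pics/w_s.png");cv2.imwrite("pics/w.png",cv2.resize(np.vstack([a,b]),None,fx=.6,fy=.6))
E
python3 fit.py
```

```text
top red 5 278.6 247.8
top dark cap 424 269.4080188679245 198.76650943396226 [269.29774608 197.42378391]
x,y,psi,th,fmark [6.16903e+02 1.71560e+01 1.42000e-01 2.20000e-01 2.44809e+02]
[[-0.2, -0.6], [5.8, 28.8], [-0.6, 0.1], [-0.3, -1.9], [1.1, 1.0], [-0.7, -0.4]]
cap [600.8  14.8 238.3] wing [523.6   3.8 229. ]
shut cap [584.2  12.5 213. ] wing [511.   2. 187.]
t wing dir deg -125.4269452984781 [209.58476638  20.69166677]
s wing dir deg 61.86845703975159 [370.22477222  86.59111981]
```

View pics/w.png

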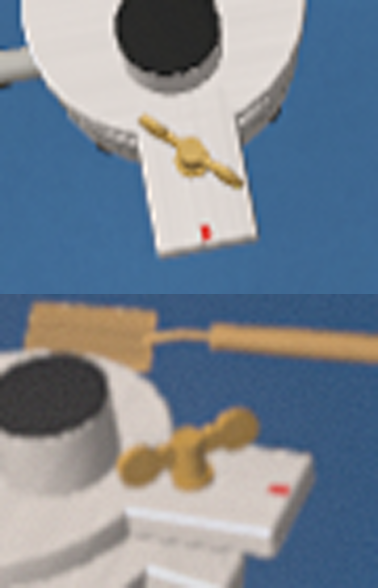

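Request:
{"op": "arm_command", "data": {
  "moves": "0 0 -50 0 0 0 0; 40 -30 -60 0 0 2 0; 80 -58 -60 0 0 4 0; 120 -87 -60 0 0 6 0; 160 -116 -60 0 0 8 0; 200 -146 -60 0 0 10.9 0; 240 -175 -60 0 0 10.9 0; 280 -204 -60 0 0 10.9 0; 320 -233 -60 0 0 10.9 0; 360 -262 -60 0 0 10.9 0; 400 -291 -60 0 0 10.9 0; 440 -320 -60 0 0 10.9 0",
  "force": 20
}}

```text
clock: 2.5
ee_pos: [508.1, -119.0, 302.6]
orientation: [0.0, 0.997, 0.071, 0.0]
ft_force: [0.8, -0.2, 0.7]
grip_width: -0.2
finger_force: 0.0
```

Request:
{"op": "arm_command", "data": {
  "moves": "30 -33 0 0 0 0 0; 62 -66 0 0 0 0 0; 92 -98 0 0 0 0 0; 110 -120 0 0 0 0 0; 110 -120 20 0 0 0 0; 110 -120 40 0 0 0 0; 110 -120 40 0 0 0 0; 110 -120 40 0 0 0 0"
}}

```text
clock: 3.3
ee_pos: [599.0, 13.5, 262.3]
orientation: [-0.0, 0.997, 0.071, -0.0]
ft_force: [0.5, 0.1, -0.9]
grip_width: -0.1
finger_force: 0.0
```

```bash
python3 - <<'E'
from h import *
print(r.sense()["ee_pos"].round(1),r.sense()["ft_force"].round(1))
s=snap("side"); im=s["image"][130:250,190:350]; t=snap("top")["image"][150:270,200:360]
cv2.imwrite("pics/c1.png",cv2.cvtColor(cv2.resize(np.hstack([im,t]),None,fx=2.5,fy=2.5,interpolation=cv2.INTER_CUBIC),cv2.COLOR_RGB2BGR))
E
```

```text
[599.   13.5 262.3] [ 0.5  0.1 -0.9]
```

View pics/c1.png

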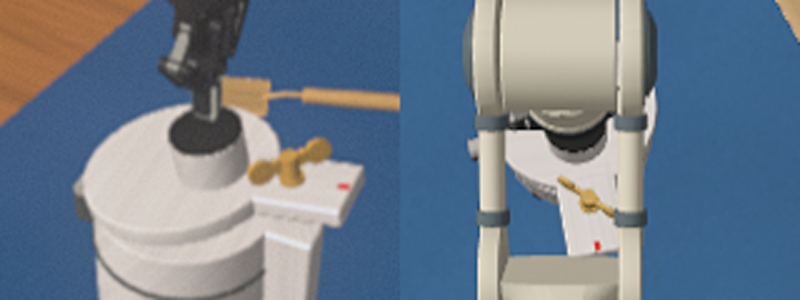

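The crop shows the closed fingertips right above the cap's centre, with the wings and mark clear in both views. Next I'll press the lid down, following its arc.

Request:
{"op": "arm_command", "data": {
  "moves": "0 0 5 0 0 0 0; 0 0 10 0 0 0 0; -1 0 14 0 0 0 0; -4 0 18 0 0 0 0; -7 0 22 0 0 0 0; -10 0 26 0 0 0 0; -12 0 29 0 0 0 0; -14 0 32 0 0 0 0; -16 0 35 0 0 0 0; -16 0 35 0 0 0 0"
}}

```text
clock: 4.4
ee_pos: [582.8, 11.2, 226.6]
orientation: [-0.0, 0.997, 0.071, -0.001]
ft_force: [0.4, 0.3, 0.6]
grip_width: -0.1
finger_force: 0.0
```

Request:
{"op": "arm_command", "data": {
  "moves": "0 0 1 0 0 0 0; 0 0 2 0 0 0 0; 0 0 3 0 0 0 0; 0 0 3 0 0 0 0"
}}

```text
clock: 4.8
ee_pos: [583.0, 11.2, 224.5]
orientation: [0.0, 0.997, 0.071, -0.0]
ft_force: [-2.4, -0.3, 4.2]
grip_width: -0.0
finger_force: 2.2
```

Request:
{"op": "arm_command", "data": {
  "moves": "0 0 1 0 0 0 0; 0 0 2 0 0 0 0; 0 0 3 0 0 0 0; 0 0 3 0 0 0 0"
}}

```text
clock: 5.2
ee_pos: [583.1, 11.2, 224.0]
orientation: [0.0, 0.997, 0.071, 0.001]
ft_force: [-7.4, -1.1, 13.0]
grip_width: -0.1
finger_force: 6.3
```

Request:
{"op": "arm_command", "data": {
  "moves": "0 0 2 0 0 0 0; 0 0 4 0 0 0 0; 0 0 4 0 0 0 0; 0 0 -20 0 0 0 0; 0 0 -45 0 0 0 0; -30 60 -55 0 0 0 0; -70 100 -55 0 0 0 0; -80 140 -55 0 0 0 0; -80 140 -55 0 0 0 0"
}}

```text
clock: 6.1
ee_pos: [522.9, -142.5, 275.9]
orientation: [0.001, 0.998, 0.069, -0.0]
ft_force: [0.9, -0.6, -0.3]
grip_width: 0.1
finger_force: 0.0
```

```bash
python3 fit.py; python3 -c "
from h import *
print(r.sense()['ee_pos'],r.sense()['ft_force'])"
```

```text
top red 5 279.4 252.2
top dark cap 186 270.6774193548387 202.8548387096774 [269.95707076 204.89568362]
x,y,psi,th,fmark [6.16771e+02 1.79900e+01 1.50000e-01 1.50000e-02 2.44650e+02]
[[0.3, -0.6], [0.3, -0.9], [-0.3, 0.1], [-0.4, 1.4], [0.4, 0.3], [-0.1, -0.3]]
cap [585.1  13.2 214.8] wing [511.5   2.1 189.9]
shut cap [584.1  13.1 213. ] wing [511.   2. 187.]
[ 524.51460536 -137.42558444  276.09615   ] [ 0.73507424 -0.13054235 -0.64235663]Traceback (most recent call last):
  File "fit.py", line 34, in <module>
    m=np.array(r.trace(s,"wings")[0]["pixels"]); ys,xs=np.nonzero(m); u,v=int(xs.mean()),int(ys.mean())
               ~~~~~~~~~~~~~~~~~~^^^
IndexError: list index out of range
```

```bash
cat > path.py <<'E'
from h import *
C=np.array([511.,2.]);PSI=np.radians(8.3)
def cen(a,clear=0):
    a=np.radians(a);d=np.array([np.cos(a),np.sin(a)]);n=np.array([-np.sin(a),np.cos(a)])
    h=11*abs(n[0])+14.5*abs(n[1]); c=np.array([-11*np.sign(n[0]),-14.5*np.sign(n[1])])@d
    rho=27-c*min(1,1.2*abs(np.sin(2*a)))
    return rho*d+(2.5+h+clear)*n
def here():
    s=r.sense();q=s["orientation"]; yaw=2*np.arctan2(q[2],q[1])
    d=s["ee_pos"][:2]-C; e=np.array([np.cos(PSI),np.sin(PSI)]);print("yaw",np.degrees(yaw).round(1),"z",s["ee_pos"][2].round(1),"f",s["ft_force"].round(1))
    F=-d@e;R=d@np.array([e[1],-e[0]]);return np.array([F,R])
if __name__=="__main__":
    print("FR now",here().round(1))
    for a in list(range(104,-100,-8)): c=cen(a); print(a,"tool x,y:",(-c[0]).round(0),c[1].round(0))
    for a in (100,46): c=cen(a,8); print("clear",a,(-c[0]).round(0),c[1].round(0))
E
python3 path.py
```

```text
yaw 8.3 z 276.1 f [ 0.7 -0.1 -0.6]
FR now [  6.8 139.9]
104 tool x,y: 21.0 16.0
96 tool x,y: 17.0 22.0
88 tool x,y: 13.0 29.0
80 tool x,y: 10.0 34.0
72 tool x,y: 6.0 38.0
64 tool x,y: 2.0 39.0
56 tool x,y: -2.0 38.0
48 tool x,y: -5.0 36.0
40 tool x,y: -8.0 34.0
32 tool x,y: -11.0 31.0
24 tool x,y: -13.0 28.0
16 tool x,y: -17.0 25.0
8 tool x,y: -21.0 22.0
0 tool x,y: -27.0 17.0
-8 tool x,y: -32.0 14.0
-16 tool x,y: -35.0 10.0
-24 tool x,y: -36.0 6.0
-32 tool x,y: -35.0 2.0
-40 tool x,y: -33.0 -1.0
-48 tool x,y: -31.0 -4.0
-56 tool x,y: -28.0 -6.0
-64 tool x,y: -25.0 -9.0
-72 tool x,y: -23.0 -13.0
-80 tool x,y: -19.0 -19.0
-88 tool x,y: -15.0 -25.0
-96 tool x,y: -12.0 -32.0
clear 100 27.0 17.0
clear 46 -0.0 41.0
```

Request:
{"op": "arm_command", "data": {
  "moves": "9 -40 0 0 0 0 0; 9 -80 0 0 0 0 0; 9 -80 30 0 0 0 0; 9 -80 60 0 0 0 0; 9 -80 85 0 0 0 0; 9 -80 85 0 0 0 0; 9 -88 85 0 0 0 0; 9 -96 85 0 0 0 0; 9 -96 85 0 0 0 0"
}}

```text
clock: 7.45
ee_pos: [520.0, -41.3, 193.5]
orientation: [0.0, 0.997, 0.072, 0.002]
ft_force: [0.2, 0.3, 0.5]
grip_width: 0.2
finger_force: 0.0
```

```bash
python3 - <<'E'
from path import *
print("FR now",here().round(1))
s=snap("side"); im=s["image"][130:250,230:390]
cv2.imwrite("pics/c2.png",cv2.cvtColor(cv2.resize(im,None,fx=4,fy=4,interpolation=cv2.INTER_CUBIC),cv2.COLOR_RGB2BGR))
E
```

```text
yaw 8.2 z 193.5 f [0.2 0.3 0.5]
FR now [-2.6 44.1]
```

View pics/c2.png

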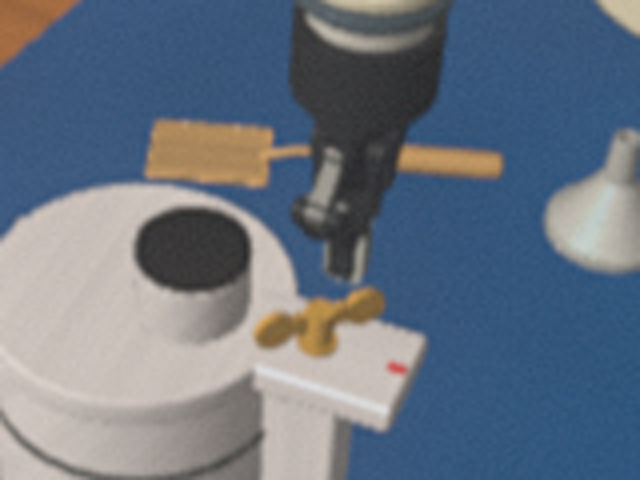

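In the crop the fingertip stands just behind and to the right of the front-right wing, at about (345,275), touching nothing. First stroke.

Request:
{"op": "arm_command", "data": {
  "moves": "-8 -8 2 0 0 0 0; -11 -10 2 0 0 0 0; -14 -13 2 0 0 0 0; -16 -16 2 0 0 0 0; -20 -19 2 0 0 0 0; -24 -22 2 0 0 0 0; -30 -27 2 0 0 0 0; -35 -30 2 0 0 0 0; -38 -34 2 0 0 0 0; -39 -38 2 0 0 0 0; -38 -42 2 0 0 0 0; -36 -45 2 0 0 0 0"
}}

```text
clock: 8.7
ee_pos: [477.0, -2.5, 189.2]
orientation: [-0.0, 0.997, 0.071, -0.0]
ft_force: [-1.5, -1.5, 0.7]
grip_width: 0.3
finger_force: 0.6
```

```bash
python3 - <<'E'
from path import *
print("FR now",here().round(1))
s=snap("side"); im=s["image"][150:230,270:376]; t=snap("top")["image"][190:270,220:326]
cv2.imwrite("pics/c3.png",cv2.cvtColor(cv2.resize(np.hstack([im,t]),None,fx=3.7,fy=3.7,interpolation=cv2.INTER_CUBIC),cv2.COLOR_RGB2BGR))
E
```

```text
yaw 8.2 z 189.2 f [-1.5 -1.5  0.7]
FR now [34.2 -0.4]
```

View pics/c3.png

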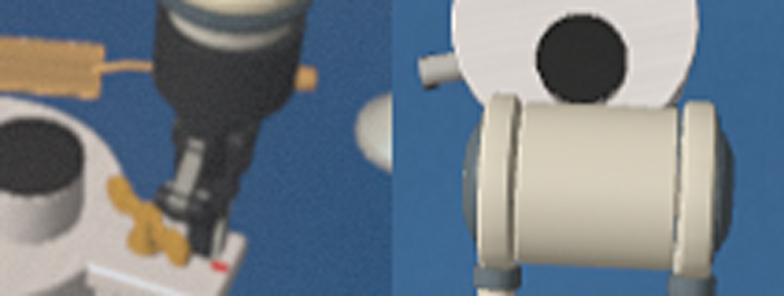

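The side crop shows the front wing already swung past the red mark to the left, with the finger behind it at about (205,240) and about 2 N of force. Finish this stroke and go over for the next.

Request:
{"op": "arm_command", "data": {
  "moves": "2 -3 0 0 0 0 0; 5 -5 0 0 0 0 0; 8 -8 0 0 0 0 0; 10 -12 0 0 0 0 0; 14 -18 0 0 0 0 0; 18 -24 0 0 0 0 0; 20 -29 0 0 0 0 0; 20 -29 0 0 0 0 0; 8 -29 0 0 0 0 0; 8 -29 -40 0 0 0 0; 30 4 -40 0 0 0 0; 54 37 -40 0 0 0 0"
}}

```text
clock: 10.0
ee_pos: [537.1, -31.9, 231.8]
orientation: [0.0, 0.997, 0.072, 0.002]
ft_force: [0.7, 0.6, 0.3]
grip_width: -0.1
finger_force: 0.0
```

```bash
python3 - <<'E'
from path import *
print("FR now",here().round(1))
s=snap("side"); im=s["image"][130:250,230:390]
cv2.imwrite("pics/c4.png",cv2.cvtColor(cv2.resize(im,None,fx=4,fy=4,interpolation=cv2.INTER_CUBIC),cv2.COLOR_RGB2BGR))
E
```

```text
yaw 8.3 z 231.8 f [0.7 0.6 0.3]
FR now [-20.9  37.3]
```

View pics/c4.png

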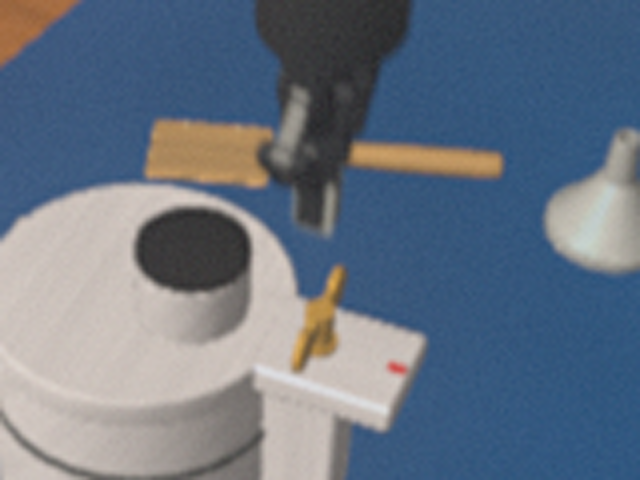

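The crop shows the wings now crosswise at about (320,315), with the finger raised behind the right wing. Second stroke.

Request:
{"op": "arm_command", "data": {
  "moves": "0 0 20 0 0 0 0; 0 0 41 0 0 0 0; 0 0 41 0 0 0 0; -7 -6 41 0 0 0 0; -11 -3 41 0 0 0 0; -15 1 41 0 0 0 0; -19 2 41 0 0 0 0; -23 1 41 0 0 0 0; -26 -1 41 0 0 0 0; -29 -3 41 0 0 0 0; -32 -6 41 0 0 0 0; -34 -9 41 0 0 0 0"
}}

```text
clock: 11.25
ee_pos: [500.7, -27.7, 188.3]
orientation: [0.0, 0.997, 0.071, -0.0]
ft_force: [0.1, -2.0, 0.6]
grip_width: 0.0
finger_force: 0.7
```

```bash
python3 - <<'E'
from path import *
print("FR now",here().round(1))
E
```

```text
yaw 8.2 z 188.3 f [ 0.1 -2.   0.6]
FR now [14.5 27.9]
```

Request:
{"op": "arm_command", "data": {
  "moves": "-4 -3 -1 0 0 0 0; -8 -6 -1 0 0 0 0; -14 -11 -1 0 0 0 0; -19 -14 -1 0 0 0 0; -22 -18 -1 0 0 0 0; -23 -22 -1 0 0 0 0; -22 -26 -1 0 0 0 0; -20 -29 -1 0 0 0 0; -18 -32 -1 0 0 0 0; -15 -34 -1 0 0 0 0; -12 -37 -1 0 0 0 0; -10 -41 -1 0 0 0 0"
}}

```text
clock: 12.45
ee_pos: [485.7, 11.4, 189.1]
orientation: [0.0, 0.997, 0.071, -0.0]
ft_force: [-0.1, -1.0, -0.2]
grip_width: 0.2
finger_force: 0.7
```

```bash
python3 - <<'E'
from path import *
print("FR now",here().round(1))
E
```

```text
yaw 8.2 z 189.1 f [-0.1 -1.  -0.2]
FR now [ 23.7 -13. ]
```

Request:
{"op": "arm_command", "data": {
  "moves": "4 -6 0 0 0 0 0; 8 -12 0 0 0 0 0; 10 -17 0 0 0 0 0; 10 -17 0 0 0 0 0; -2 -17 0 0 0 0 0; -2 -17 -40 0 0 0 0; 20 16 -40 0 0 0 0; 44 50 -40 0 0 0 0; 44 50 -40 0 0 0 0"
}}

```text
clock: 13.35
ee_pos: [537.9, -34.8, 227.9]
orientation: [0.0, 0.998, 0.07, -0.0]
ft_force: [-1.1, -0.2, -1.1]
grip_width: -0.2
finger_force: 0.0
```

```bash
python3 - <<'E'
from path import *
print("FR now",here().round(1))
s=snap("side"); im=s["image"][130:250,230:390]
cv2.imwrite("pics/c5.png",cv2.cvtColor(cv2.resize(im,None,fx=4,fy=4,interpolation=cv2.INTER_CUBIC),cv2.COLOR_RGB2BGR))
E
```

```text
yaw 8.0 z 227.9 f [-1.1 -0.2 -1.1]
FR now [-21.3  40.3]
```

View pics/c5.png

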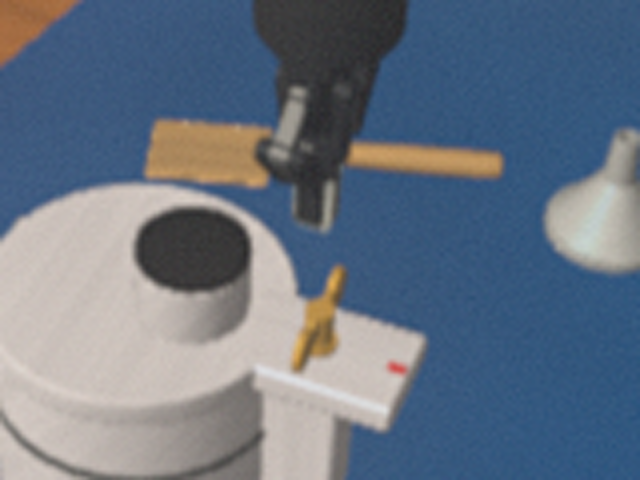

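The wings are crosswise again, a half turn later. Last stroke: I'll go as far as about 24° before the mark, then slow down.

Request:
{"op": "arm_command", "data": {
  "moves": "0 -2 20 0 0 0 0; 0 -2 38 0 0 0 0; 0 -2 38 0 0 0 0; -7 -8 38 0 0 0 0; -11 -5 38 0 0 0 0; -15 -1 38 0 0 0 0; -19 0 38 0 0 0 0; -23 -1 38 0 0 0 0; -26 -3 38 0 0 0 0; -29 -5 38 0 0 0 0; -32 -8 38 0 0 0 0; -34 -11 38 0 0 0 0"
}}

```text
clock: 14.6
ee_pos: [500.5, -25.7, 191.3]
orientation: [0.0, 0.997, 0.071, -0.0]
ft_force: [0.3, -0.9, 1.6]
grip_width: 0.1
finger_force: 0.7
```

```bash
python3 - <<'E'
from path import *
print("FR now",here().round(1))
E
```

```text
yaw 8.2 z 191.3 f [ 0.3 -0.9  1.6]
FR now [14.4 25.9]
```

Request:
{"op": "arm_command", "data": {
  "moves": "-2 -1 0 0 0 0 0; -4 -2 0 0 0 0 0; -6 -3 0 0 0 0 0; -8 -4 0 0 0 0 0; -10 -5 0 0 0 0 0; -12 -6 0 0 0 0 0; -13 -7 0 0 0 0 0; -13 -7 0 0 0 0 0"
}}

```text
clock: 15.4
ee_pos: [486.7, -20.7, 191.3]
orientation: [-0.0, 0.997, 0.071, -0.0]
ft_force: [-0.9, -0.1, -0.1]
grip_width: 0.2
finger_force: 0.2
```

Request:
{"op": "arm_command", "data": {
  "moves": "0 -0.5 0 0 0 0 0; 0 -1 0 0 0 0 0; 0 -1.5 0 0 0 0 0; 0 -2 0 0 0 0 0; 0 -2 0 0 0 0 0"
}}

```text
clock: 15.9
ee_pos: [486.6, -19.0, 191.2]
orientation: [0.0, 0.997, 0.071, -0.0]
ft_force: [-0.5, -2.3, 0.2]
grip_width: 0.0
finger_force: 0.9
```

```bash
python3 - <<'E'
from path import *
print("FR now",here().round(1))
E
```

```text
yaw 8.2 z 191.2 f [-0.5 -2.3  0.2]
FR now [27.2 17.2]
```

Request:
{"op": "arm_command", "data": {
  "moves": "0 -0.5 0 0 0 0 0; 0 -1 0 0 0 0 0; 0 -1.5 0 0 0 0 0; 0 -1.5 0 0 0 0 0"
}}

```text
clock: 16.3
ee_pos: [486.5, -18.7, 191.3]
orientation: [0.001, 0.998, 0.07, 0.0]
ft_force: [-0.1, -7.7, 0.9]
grip_width: -0.2
finger_force: 3.7
```

Request:
{"op": "arm_command", "data": {
  "moves": "0 -0.5 0 0 0 0 0; 0 -1 0 0 0 0 0; 0 -1 0 0 0 0 0"
}}

```text
clock: 16.6
ee_pos: [486.5, -18.5, 191.3]
orientation: [0.002, 0.998, 0.07, 0.0]
ft_force: [0.7, -10.3, -1.1]
grip_width: 0.3
finger_force: 5.2
```

The finger has stopped moving while the force rises to 10 N: the screw is on its stop, at the expected angle. Backing off and clearing out.

Request:
{"op": "arm_command", "data": {
  "moves": "0 3 0 0 0 0 0; 0 20 0 0 0 0 0; 0 50 -10 0 0 0 0; 0 90 -40 0 0 0 0; -10 130 -70 0 0 0 0; -20 170 -90 0 0 0 0; -30 210 -90 0 0 0 0; -40 250 -90 0 0 0 0; -40 250 -90 0 0 0 0; -40 250 -90 0 0 0 0"
}}

```text
clock: 17.6
ee_pos: [482.2, -269.7, 280.8]
orientation: [-0.001, 0.998, 0.071, -0.0]
ft_force: [0.0, 0.1, -0.7]
grip_width: -0.0
finger_force: 0.0
```

```bash
python3 - <<'E'
from path import *
print("FR now",here().round(1))
s=snap("side"); im=s["image"][150:230,250:350]; t=snap("top"); ti=t["image"][180:260,230:330]
cv2.imwrite("pics/c6.png",cv2.cvtColor(cv2.resize(np.hstack([im,ti]),None,fx=4,fy=4,interpolation=cv2.INTER_CUBIC),cv2.COLOR_RGB2BGR))
import fit
try: fit.run()
except Exception as e: print(e)
for n in("bottle","funnel","tumbler","spatula"): print(n,[W(s,d["position"]).round(0) for d in r.place_of(s,n)[:1]])
E
```

```text
yaw 8.1 z 280.8 f [ 0.   0.1 -0.7]
FR now [ 67.7 264.7]
top red 5 279.4 252.2
top dark cap 166 270.9698795180723 202.6867469879518 [270.18750927 203.98321463]
x,y,psi,th,fmark [ 6.20222e+02  1.69770e+01  1.39000e-01 -9.00000e-03  2.47240e+02]
[[0.4, -0.3], [0.8, 0.1], [-0.4, 0.1], [-0.4, 1.0], [0.2, 0.4], [-0.8, -0.5]]
bottle [array([667., 349.,   5.])]
funnel [array([ 470., -355.,    6.])]
tumbler [array([527., 317.,  -3.])]
spatula [array([ 680., -313.,   -3.])]
```

View pics/c6.png

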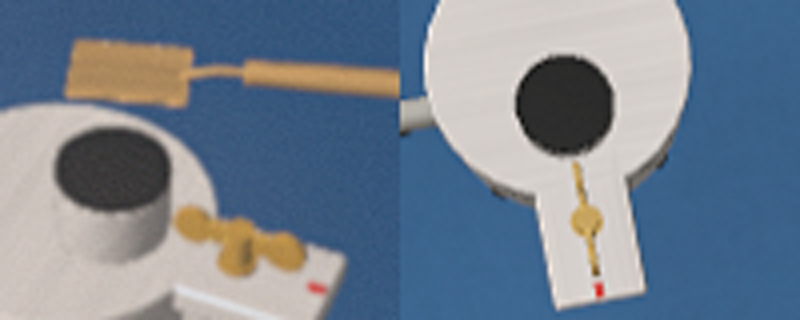

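The top crop shows the wings along the tongue, the front one at (597,275) pointing at the red mark at (599,290). The lid is shut, the loose items haven't moved and the arm is clear, so I'll hand in.

```bash
python3 -c "
from cell import r
print(r.finish_job())"
```

```text
the job is handed in; nothing more can be done
None
```

I pressed the lid shut and spun the wing screw clockwise in three fingertip strokes until it came up against its stop (10 N at the end), with its front wing on the red mark. The loose items are where they were, the arm is clear, and I handed the job in at about 18 s; no verdict came back.

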